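Put the glaze jars back on their own test tiles and stage the owl

ROBOT

A 7-joint arm with a two-finger parallel gripper is mounted at the origin on the work surface. World frame = base frame: x ahead of the robot, y to its left, z up, the work surface at z = 0. Lengths are in m, angles in rad, forces in N, time in s.
With the tool pointing down it reaches from about 0.425 to 0.925 m from the base axis. Payload 6.8 kg.
Tool frame: the origin (TCP) lies at the very end of the fingers, on their centre line; the grasp point (between the pads) lies 19 mm behind it; z points along the fingers, y is the line along which they close (so a half turn about z gives the same grasp; the last joint's range is limited). The gripper opens to 85 mm and grips with 20 to 120 N. Pads are 22 mm wide; open, the fingers measure 114 mm over their backs; the gripper's body (76 mm by 85 mm) begins 54 mm behind the grasp point. The pads swing forward as they close: fully open they stand 13 mm farther back than shut.
Start: joints at [-1.325, 0.477, 0.022, 1.555, -0.011, 1.109, -0.083], TCP at [0.234, 0.633, 0.231] pointing down, gripper open.
Joint ranges: [-2.96, 2.96], [-0.34, 2.1], [-1.41, 1.46], [0.24, 2.44], [-1.37, 4.51], [0.17, 1.92], [-2.96, 2.96]. Speed limits (rad/s): [2.39, 2.39, 3.14, 3.14, 3.14, 3.14, 3.14].

INTERFACE

Orientations are given as a unit quaternion [w, x, y, z].
In Python, from station import * gives the robot as it stands.
- The arm moves only by the tool jog_arm, never from a script. Its argument "moves" is one flat list of numbers, 7 for each row, row after row: the shift along the tool's x, y, z normalised to -1 to 1, where 1 is 20 mm, then the turn, a rotation vector about the tool's x, y, z normalised to -1 to 1, where 1 is 4 degrees, then the opening, from 0 (shut) to 1 (fully open). In form: [x, y, z, rx, ry, rz, claw, x, y, z, rx, ry, rz, claw, ...]. A call has exactly 8 rows; each row shifts and turns the commanded pose from where the row before left it, along the tool's axes as they then stand; what a row does not reach is not made up. A row lasts 1/12 s, in which the tool goes at most 41.7 mm and 7.16 degrees, less where a joint would pass 70% of its speed; a pose out of reach is approached as far as the arm can. A call with a number of a shift or a turn outside -1 to 1 is refused whole. A call with a gripper value outside its range is refused whole. The fingers move at their own pace and stop on an object; "grip_force" is the grip in N (left out, the last holds). Time passes only in rows, so rows that do not move let the fingers close, or fill a call up. It gives the time, the measured TCP pose, the force, the opening and the grip force at its end, in the units of the state.
- get_obs(): the state, without advancing time (a new reading comes with each control period).
- read_camera(name): name is "scene" or "top"; returns a dict with "color" (480x640x3 uint8, blue, green, red), "fx", "fy", "cx", "cy" (pixels), "rvec" (rotation vector, rad) and "tvec" (3), from world to camera coordinates, as OpenCV has them. Camera axes: x right, y down, z forward; pixel columns grow to the right and rows downward; lengths in m; the calibration is good to about 2 mm. A picture is of the moment at which its call begins. There is no depth.
- hand_in(): hands the job in; it is judged then, once.
The state is a dict: "t": time; "q": joint angles; "joint_vel": joint speeds; "joint_torque": joint torques, N m; "eef_pos": TCP position; "tool_rot": TCP orientation; "contact_force": force on the tool from outside, world axes, zero at the start; "torque": the same for the moment, N m; "gripper_width": opening from 0.0 (shut) to 1.0 (fully open); "grasp_force": force on a finger pad.
Only numpy, scipy, OpenCV 4.12 (cv2) and the standard library are available. Lean on these libraries where they do the work, as an engineer would, in place of code of your own. Each camera call takes 0.05 s, during which the arm holds its last target. There are 200 camera calls.

TASK

The three glaze jars have ended up on the wrong test tiles: put each jar in the middle of the tile of its own colour, parking one on the empty cork mat while you swap them round. Only when all three jars are home, stand the clay owl in the middle of the cork mat, ready for painting. Keep the jars and the owl upright, set them down gently rather than dropping them, let go of everything, and leave the cup and the bottle alone.

Things in the scene. Friction and masses are not known exactly. Their poses are not given: they have to be found in the camera images.
- jar_red: Glaze jar: loose white round tub, 50 mm diameter, 70 mm tall, straight sides, with a flat red lid (top 18 mm, same diameter, fixed on) and a red band; about 0.22 kg. Origin at the centre of its underside, z up. Starts standing on the blue tile, within about 6 mm of the middle.
- jar_blue: Glaze jar: loose white round tub, 50 mm diameter, 70 mm tall, straight sides, with a flat blue lid (top 18 mm, same diameter, fixed on) and a blue band; about 0.22 kg. Origin at the centre of its underside, z up. Starts standing on the yellow tile, within about 6 mm of the middle.
- jar_yellow: Glaze jar: loose white round tub, 50 mm diameter, 70 mm tall, straight sides, with a flat yellow lid (top 18 mm, same diameter, fixed on) and a yellow band; about 0.22 kg. Origin at the centre of its underside, z up. Starts standing on the red tile, within about 6 mm of the middle.
- tile_red: Square ceramic test tile glazed red with a narrow white edge, 90 x 90 x 8 mm, flat, fixed to the table. Origin at the centre of its underside (on the table, z = 0), x and y along its edges; top face 8 mm above.
- tile_blue: Square ceramic test tile glazed blue with a narrow white edge, 90 x 90 x 8 mm, flat, fixed to the table. Origin at the centre of its underside (on the table, z = 0), x and y along its edges; top face 8 mm above.
- tile_yellow: Square ceramic test tile glazed yellow with a narrow white edge, 90 x 90 x 8 mm, flat, fixed to the table. Origin at the centre of its underside (on the table, z = 0), x and y along its edges; top face 8 mm above.
- mat: Round cork mat, 96 mm diameter, 6 mm thick, flat, fixed to the table, empty at the start. Origin at the centre of its underside; top face 6 mm above.
- owl: Loose unpainted off-white clay owl figurine with brown eyes and an orange beak, round, 50 mm across from 20 to 45 mm above its base and narrowing gently above (46 mm across at 62 mm), 93 mm tall with its ears; about 0.16 kg. Origin at the centre of its underside, its face looks along its -x. Starts standing on the bare table.
- cup: Bystander: loose blue ceramic water cup, open at the top, 72 mm across the rim, 80 mm tall. Origin at the centre of its underside. To be left alone.
- bottle: Bystander: loose small green glass bottle with a white cap, 50 mm diameter, 115 mm tall. Origin at the centre of its underside. To be left alone.
There are look-alikes about, which are no part of the job. Of the things that look like the jar_yellow, the smallest one is meant.

How it is judged:
By the outcome, as a careful person would: the job done as asked, in the order asked, and still so for the second after the job is handed in, with the robot touching nothing.
It also fails if it takes over 131 s, if anything falls off the work surface, if the arm or the gripper's body presses on something with over 40 N, if the wrist force passes 120 N, or if a joint passes its speed limit or range.

## Working session

There is one attempt and no reset: what is moved stays moved. The work goes in short steps, Python scripts to look and compute and a tool call to move; the robot and the scene stay as the last step left them, time stands still between calls to the robot, and variables do not carry over. Pictures are saved under pics/ and viewed, at most 14 in all, crops included, and the job is handed in when it is done.

Besides the shell and the picture viewer there is one more tool, called after "Request:" as name(argument=value, ...) on one line, values as JSON. jog_arm: Moves the arm, as the interface text tells. Scaled input: -1 to 1 covers 20 mm each way for a shift and 4 degrees each way for a turn. Its arguments: {"type":"object","properties":{"moves":{"type":"array"},"grip_force":{"type":"number"}},"required":["moves"]}

```bash
mkdir -p pics; ls; python3 - <<'E'
from station import *
import cv2
o=get_obs(); print({k:o[k] for k in('t','eef_pos','tool_rot','gripper_width','q')})
for n in("scene","top"):
    r=read_camera(n); cv2.imwrite(f"pics/{n}0.png",r["color"]); print(n,r["fx"],r["fy"],r["cx"],r["cy"],r["rvec"],r["tvec"])
E
```

```text
pics
{'t': 0.0, 'eef_pos': array([0.23367634, 0.63264297, 0.23033247]), 'tool_rot': array([-9.10250055e-05,  1.75958927e-01,  9.84397098e-01, -8.94558408e-04]), 'gripper_width': 1.000158159857242, 'q': array([-1.32508497,  0.47779781,  0.02232335,  1.55643832, -0.01148911,
        1.10928289, -0.08308956])}
scene 456.0946310782411 456.0946310782411 315.62050021759563 238.8597510611728 [ 2.06374914  0.94432789 -0.45530743] [-0.34951685 -0.20614348  1.31898539]
top 604.9003303642316 604.9003303642316 310.3251873068864 235.40327326357323 [ 2.11809818 -2.18244987  0.14627202] [0.03173519 0.53912061 1.26351016]
```

View pics/scene0.png

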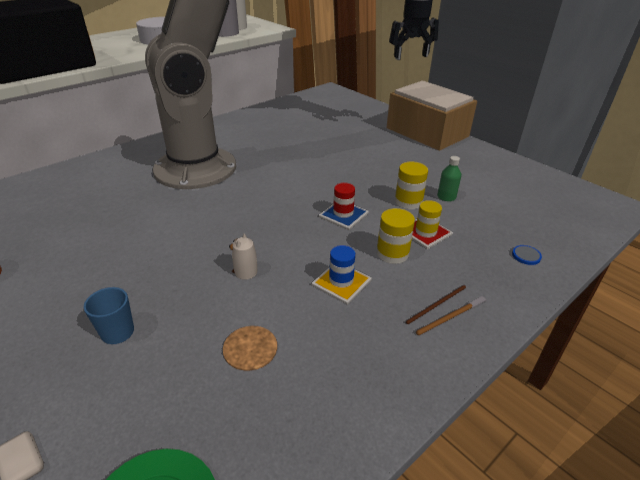

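View pics/top0.png

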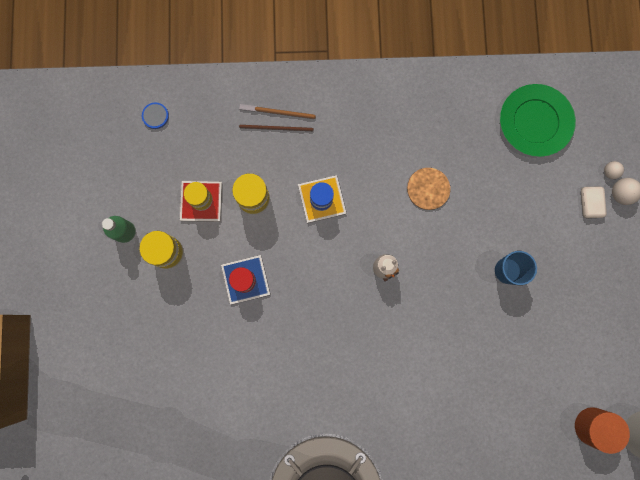

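Small yellow-lidded jar on the red tile: scene (429,220), top (197,195). The two larger look-alikes stand off the tiles: scene (412,185) and (396,235), top (157,247) and (250,190). The small one on the red tile fits the description. I'll confirm it in a crop and measure everything.

```bash
cat > h.py <<'E'
from station import *
import cv2, numpy as np
def ray(r,uv):
    R=cv2.Rodrigues(np.array(r["rvec"],float))[0]; t=np.array(r["tvec"],float).ravel()
    d=np.array([(uv[0]-r["cx"])/r["fx"],(uv[1]-r["cy"])/r["fy"],1.])
    return -R.T@t, R.T@d
def onz(r,uv,z):
    o,d=ray(r,uv); return (o+d*(z-o[2])/d[2])
def proj(r,p):
    K=np.array([[r["fx"],0,r["cx"]],[0,r["fy"],r["cy"]],[0,0,1.]])
    return cv2.projectPoints(np.array([p],float),np.array(r["rvec"],float),np.array(r["tvec"],float),K,None)[0].ravel()
RNG={'red':[((0,150,50),(6,255,255)),((174,150,50),(180,255,255))],'blue':[((108,150,50),(125,255,255))],'yellow':[((24,150,50),(32,255,255))],
 'orange':[((18,150,100),(23,255,255))],'cork':[((5,80,60),(20,220,255))],'owl':[((5,15,110),(30,90,255))]}
def blobs(im,col,box,amin=60):
    h=cv2.cvtColor(im,cv2.COLOR_BGR2HSV); m=sum(cv2.inRange(h,np.array(a),np.array(b)) for a,b in RNG[col])
    k=np.zeros_like(m); x0,y0,x1,y1=box; k[y0:y1,x0:x1]=m[y0:y1,x0:x1]
    return [c for c in cv2.findContours(k,cv2.RETR_EXTERNAL,cv2.CHAIN_APPROX_NONE)[0] if cv2.contourArea(c)>amin]
E
python3 - <<'E'
from h import *
r=read_camera("top"); im=r["color"]; s=read_camera("scene")
h=cv2.cvtColor(im,cv2.COLOR_BGR2HSV); hs=cv2.cvtColor(s["color"],cv2.COLOR_BGR2HSV)
for n,(u,v) in dict(redlid=(241,280),redtile=(212,212),blulid=(322,195),blutile=(262,290),yellid=(195,193),yeltile=(335,210),cork=(429,188),owl=(387,262),table=(330,330),edge=(181,200)).items(): print(n,h[v,u])
a=cv2.resize(s["color"][150:290,300:480],None,fx=3.3,fy=3.3,interpolation=cv2.INTER_CUBIC)
b=cv2.resize(im[150:330,100:360],None,fx=2.2,fy=2.2,interpolation=cv2.INTER_CUBIC)
b=cv2.resize(im[170:310,130:350],None,fx=2.6,fy=2.6,interpolation=cv2.INTER_CUBIC)
cv2.imwrite("pics/crop1.png",a)
w=cv2.inRange(h,np.array((0,0,150)),np.array((180,50,255)))
# tiles: bright/saturated region (tile+edge) differs from the grey table
sat=cv2.inRange(h,np.array((0,110,40)),np.array((180,255,255)))|w
for n,box in dict(red=(172,174,226,230),blue=(216,250,275,310),yellow=(294,170,350,226)).items():
    x0,y0,x1,y1=box; k=np.zeros_like(sat); k[y0:y1,x0:x1]=sat[y0:y1,x0:x1]
    c=max(cv2.findContours(k,cv2.RETR_EXTERNAL,cv2.CHAIN_APPROX_NONE)[0],key=cv2.contourArea)
    q=cv2.minAreaRect(c); P=np.array([onz(r,p,.008) for p in cv2.boxPoints(q)])
    print('tile',n,q,P.mean(0)[:2].round(4),'sides',np.linalg.norm(np.diff(P,axis=0),axis=1).round(4))
for n,box in dict(red=(226,262,256,296),yellow=(180,178,212,212),blue=(306,180,336,212)).items():
    for c in blobs(im,n,box): e=cv2.fitEllipse(c); print('lid',n,e,onz(r,e[0],.078)[:2].round(4))
for c in blobs(im,'cork',(400,160,458,216),500): e=cv2.fitEllipse(c); print('mat',e,onz(r,e[0],.006).round(4))
E
```

```text
redlid [  0 195 184]
redtile [  3 181 128]
blulid [111 184 186]
blutile [110 150 131]
yellid [ 24 219 213]
yeltile [ 20 204 171]
cork [ 14 138 210]
owl [ 18  36 214]
table [165   8 134]
edge [ 11  31 200]
tile red ((200.0, 200.5), (39.0, 42.0), 90.0) [0.6294 0.2577] sides [0.0936 0.088  0.0927]
tile blue ((244.8235321044922, 279.29412841796875), (40.74597930908203, 41.71612548828125), 75.96376037597656) [0.4519 0.1609] sides [0.0909 0.0891 0.0901]
tile yellow ((321.4411926269531, 198.26470947265625), (40.018375396728516, 40.503448486328125), 75.96376037597656) [ 0.6263 -0.0116] sides [0.0903 0.0903 0.0895]
lid red ((240.83349609375, 278.9287109375), (22.544832229614258, 23.1364688873291), 74.70733642578125) [0.448  0.1615]
lid yellow ((195.1784210205078, 193.08645629882812), (21.665912628173828, 22.292417526245117), 33.70116424560547) [0.6312 0.2549]
lid blue ((321.38067626953125, 193.6758270263672), (21.55913543701172, 21.85098648071289), 8.974261283874512) [ 0.6219 -0.0102]
mat ((428.2586669921875, 188.27113342285156), (41.0933837890625, 42.36487579345703), 114.61260986328125) [ 0.6419 -0.2498  0.006 ]
```

View pics/crop1.png

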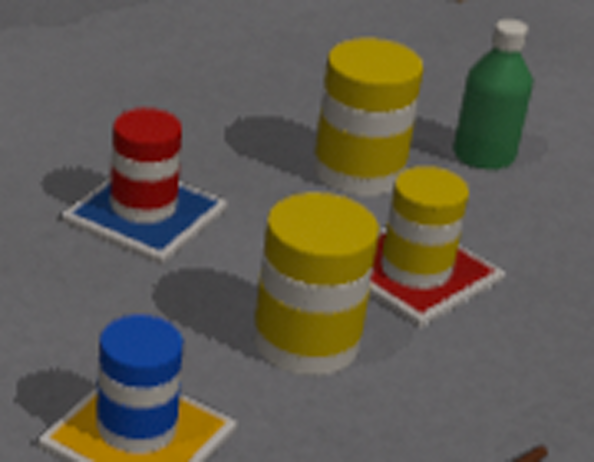

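The crop confirms that the small yellow jar on the red tile, about (430,225) in the crop, is narrower and shorter than the two tall yellow tubs beside it. So it is the one meant. Next I'll locate the owl and the neighbours.

```bash
python3 - <<'E'
from h import *
r=read_camera("top"); s=read_camera("scene")
def mask(im,box):
    h=cv2.cvtColor(im,cv2.COLOR_BGR2HSV); m=cv2.inRange(h,np.array((4,12,60)),np.array((35,255,255)))
    k=np.zeros_like(m); x0,y0,x1,y1=box; k[y0:y1,x0:x1]=m[y0:y1,x0:x1]; return k
def sil(im,box):
    c=max(cv2.findContours(mask(im,box),cv2.RETR_EXTERNAL,cv2.CHAIN_APPROX_NONE)[0],key=cv2.contourArea)
    return c
a=sil(r["color"],(365,245,410,290)); b=sil(s["color"],(222,225,268,285))
print(cv2.boundingRect(a),cv2.boundingRect(b),cv2.minEnclosingCircle(a),cv2.minAreaRect(b))
def cen(c): m=cv2.moments(c); return m['m10']/m['m00'],m['m01']/m['m00']
def tri(ua,ub):
    o1,d1=ray(r,ua);o2,d2=ray(s,ub); A=np.stack([d1,-d2],1); t=np.linalg.lstsq(A,o2-o1,rcond=None)[0]
    p,q=o1+d1*t[0],o2+d2*t[1]; return ((p+q)/2).round(4),np.linalg.norm(p-q).round(4)
print('owl',cen(a),cen(b),tri(cen(a),cen(b)))
print([onz(r,cen(a),z)[:2].round(4) for z in(.03,.05,.07)])
for n,box in dict(A=(228,170,275,215),B=(135,228,185,270)).items():
    for c in blobs(r["color"],'yellow',box,200): e=cv2.fitEllipse(c); print(n,e,onz(r,e[0],.1).round(4), e[1][0]*.00205)
for n,uv,z in(('bottle',(108,224),.115),('cup',(519,268),.08)): print(n,onz(r,uv,z).round(3))
# red tile edges
g=cv2.cvtColor(r["color"],cv2.COLOR_BGR2HSV)
print('row212 S',g[212,174:228,1].tolist()); print('col216 S',g[174:230,216,1].tolist())
print('col216 V',g[174:230,216,2].tolist());print('row216 V',g[216,174:228,2].tolist())
E
```

```text
(372, 254, 28, 28) (230, 233, 28, 47) ((385.52410888671875, 267.19879150390625), 13.811243057250977) ((243.67703247070312, 256.287841796875), (46.21691131591797, 24.746061325073242), 81.02737426757812)
owl (385.369885982562, 266.4795439302481) (243.85543936892313, 257.59053384700053) (array([ 0.4684, -0.1419,  0.0373]), np.float64(0.0013))
[array([ 0.4687, -0.1433]), array([ 0.467 , -0.1409]), array([ 0.4654, -0.1384])]
A ((248.89166259765625, 189.7736053466797), (32.24433898925781, 32.60978317260742), 82.29926300048828) [0.6301 0.1397 0.1   ] 0.06610089492797852
B ((156.42074584960938, 247.44322204589844), (33.234901428222656, 33.68741989135742), 71.26538848876953) [0.5158 0.3303 0.1   ] 0.06813154792785645
bottle [0.565 0.425 0.115]
cup [ 0.453 -0.412  0.08 ]
row212 S [9, 8, 10, 10, 9, 12, 20, 37, 160, 194, 194, 194, 199, 195, 198, 199, 197, 198, 198, 180, 184, 184, 183, 179, 186, 185, 184, 182, 190, 184, 181, 184, 177, 180, 179, 190, 184, 179, 185, 180, 179, 187, 200, 169, 84, 27, 26, 17, 9, 11, 11, 11, 11, 7]
col216 S [8, 10, 9, 11, 13, 9, 11, 20, 29, 113, 197, 194, 196, 194, 198, 195, 195, 197, 195, 202, 199, 196, 194, 198, 200, 197, 196, 193, 202, 196, 195, 199, 203, 199, 198, 193, 199, 200, 200, 197, 199, 189, 186, 185, 145, 26, 26, 25, 15, 12, 17, 15, 12, 15, 20, 13]
col216 V [134, 133, 136, 138, 138, 135, 136, 165, 209, 188, 167, 167, 165, 168, 169, 170, 169, 166, 167, 167, 168, 168, 167, 167, 167, 167, 169, 169, 167, 169, 169, 168, 168, 169, 169, 169, 168, 168, 166, 168, 164, 132, 133, 134, 137, 157, 154, 111, 105, 104, 104, 105, 103, 104, 101, 102]
row216 V [138, 141, 140, 137, 135, 151, 212, 205, 168, 165, 164, 164, 166, 165, 168, 166, 169, 168, 168, 162, 127, 122, 125, 127, 126, 126, 127, 127, 127, 125, 126, 125, 128, 127, 125, 125, 123, 125, 124, 127, 125, 122, 133, 173, 202, 200, 106, 112, 139, 138, 138, 137, 140, 138]
```

```bash
python3 - <<'E'
from h import *
from scipy.spatial.transform import Rotation as R
o=get_obs(); q=o["tool_rot"]; rot=R.from_quat(np.r_[q[1:],q[0]]); p=np.array(o["eef_pos"]); D=np.array([.631-p[0],.255-p[1],0.20-p[2]])
u=D/np.linalg.norm(D); turns=[1]*17+[.43]; S=[21]*17+[24]*6+[0]
for i in range(24):
    t=turns[i] if i<18 else 0
    v=np.round(rot.inv().apply(u*S[i]/20),2); p=p+rot.apply(v*.02); rot=rot*R.from_rotvec([0,0,np.radians(4*t)])
    print(*v,t)
print(p,rot.as_matrix().round(3))
E
```

```text
-0.96 -0.41 0.06 1
-0.99 -0.35 0.06 1
-1.01 -0.28 0.06 1
-1.03 -0.21 0.06 1
-1.04 -0.13 0.06 1
-1.05 -0.06 0.06 1
-1.05 0.01 0.06 1
-1.04 0.09 0.06 1
-1.04 0.16 0.06 1
-1.02 0.23 0.06 1
-1.0 0.3 0.06 1
-0.98 0.37 0.06 1
-0.95 0.44 0.06 1
-0.92 0.5 0.06 1
-0.88 0.57 0.06 1
-0.84 0.63 0.06 1
-0.79 0.68 0.06 1
-0.85 0.84 0.07 0.43
-0.83 0.87 0.07 0
-0.83 0.87 0.07 0
-0.83 0.87 0.07 0
-0.83 0.87 0.07 0
-0.83 0.87 0.07 0
0.0 0.0 0.0 0
[0.59626585 0.2881004  0.20230022] [[-0.     1.    -0.   ]
 [ 1.     0.    -0.001]
 [-0.001 -0.    -1.   ]]
```

Request:
jog_arm(moves=[-0.9,-0.4,0,0,0,1,1,-0.95,-0.35,0,0,0,1,1,-1,-0.3,0,0,0,1,1,-1,-0.2,0,0,0,1,1,-1,-0.15,0,0,0,1,1,-1,-0.05,0,0,0,1,1,-1,0,0,0,0,1,1,-1,0.1,0,0,0,1,1], grip_force=40)

```text
t: 0.97
eef_pos: [0.3506, 0.5202, 0.2313]
tool_rot: [-0.0, 0.442, 0.897, 0.0]
contact_force: [0.2, 0.3, 0.6]
gripper_width: 1.001
grasp_force: 0.0
```

Request:
jog_arm(moves=[-1,0.15,0,0,0,1,1,-1,0.25,0,0,0,1,1,-1,0.3,0,0,0,1,1,-1,0.35,0,0,0,1,1,-0.95,0.45,0,0,0,1,1,-0.9,0.5,0,0,0,1,1,-0.9,0.55,0,0,0,1,1,-0.85,0.65,0,0,0,1,1])

```text
t: 1.63
eef_pos: [0.4716, 0.4052, 0.2313]
tool_rot: [-0.0, 0.672, 0.74, 0.0]
contact_force: [-1.2, 0.0, -0.6]
gripper_width: 0.999
grasp_force: 0.0
```

Request:
jog_arm(moves=[-0.8,0.7,0,0,0,1,1,-0.85,0.85,0,0,0,0.43,1,-0.85,0.9,0,0,0,0,1,-0.85,0.9,0,0,0,0,1,-0.85,0.9,0,0,0,0,1,-0.85,0.9,0,0,0,0,1,-0.5,0.5,0,0,0,0,1,0,0,0,0,0,0,1])

```text
t: 2.3
eef_pos: [0.5886, 0.293, 0.2314]
tool_rot: [0.001, 0.709, 0.705, -0.0]
contact_force: [0.6, -0.5, -0.3]
gripper_width: 1.0
grasp_force: 0.0
```

Request:
jog_arm(moves=[-0.65,0.7,0.5,0,0,0,1,-0.65,0.7,0.5,0,0,0,1,-0.6,0.7,0.5,0,0,0,1,0,0,1,0,0,0,1,0,0,1,0,0,0,1,0,0,1,0,0,0,1,0,0,1,0,0,0,1,0,0,0.5,0,0,0,1])

```text
t: 2.97
eef_pos: [0.6257, 0.2603, 0.1085]
tool_rot: [-0.001, 0.706, 0.708, -0.002]
contact_force: [0.2, 0.0, 0.5]
gripper_width: 1.002
grasp_force: 0.0
```

```bash
python3 - <<'E'
from h import *
s=read_camera("scene"); r=read_camera("top")
a=cv2.resize(s["color"][130:270,340:500],None,fx=2.5,fy=2.5,interpolation=cv2.INTER_CUBIC)
b=cv2.resize(r["color"][130:270,130:290],None,fx=2.5,fy=2.5,interpolation=cv2.INTER_CUBIC)
cv2.imwrite("pics/c2.png",np.hstack([a,b])); o=get_obs(); print(o["eef_pos"],proj(r,o["eef_pos"]))
E
```

```text
[0.62598851 0.2597966  0.10917485] [189.91393418 192.54060751]
```

View pics/c2.png

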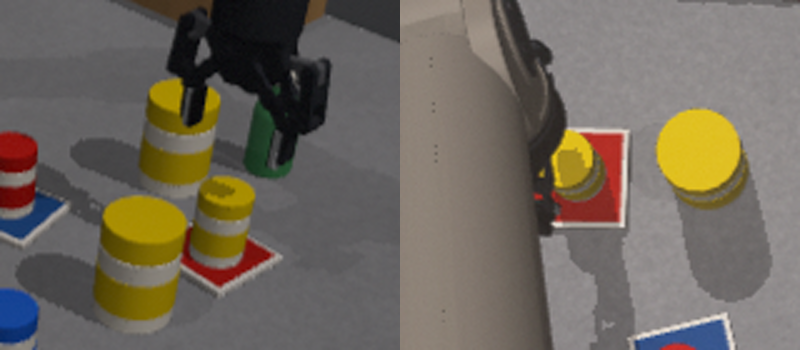

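The fingers are above the small yellow jar, at about (225,215) in the left half of the crop, with its tile free around it. I'll trim 5 mm in x and y, then go down.

Request:
jog_arm(moves=[-0.25,0.25,0,0,0,0,1,0,0,0.9,0,0,0,1,0,0,0.9,0,0,0,1,0,0,0.8,0,0,0,1,0,0,0.7,0,0,0,1,0,0,0.4,0,0,0,1,0,0,0.2,0,0,0,1,0,0,0,0,0,0,1])

```text
t: 3.73
eef_pos: [0.6332, 0.2539, 0.033]
tool_rot: [-0.0, 0.707, 0.707, -0.0]
contact_force: [-0.5, -0.0, -0.1]
gripper_width: 1.0
grasp_force: 0.0
```

Request:
jog_arm(moves=[0,0,0,0,0,0,0,0,0,0,0,0,0,0,0,0,0,0,0,0,0,0,0,0,0,0,0,0,0,0,0,0,0,0,0,0,0,0,0,0,0,0,0,0,0,0,0,0,0,0,0,0,0,0,0,0], grip_force=40)

```text
t: 4.4
eef_pos: [0.6337, 0.2542, 0.0344]
tool_rot: [0.0, 0.707, 0.707, 0.001]
contact_force: [-1.7, -1.3, 6.0]
gripper_width: 0.58
grasp_force: 41.9
```

```bash
python3 - <<'E'
from h import *
for i in range(4): r=read_camera("scene"); o=get_obs(); print(o["eef_pos"],o["tool_rot"].round(4),o["gripper_width"],o["grasp_force"])
E
```

```text
[0.63370709 0.25418804 0.034429  ] [1.000e-04 7.071e-01 7.071e-01 7.000e-04] 0.5747830482055993 41.92893326282501
[0.63367242 0.25418834 0.03441715] [1.000e-04 7.071e-01 7.072e-01 7.000e-04] 0.5771072620561957 41.929285526275635
[0.63368492 0.25418167 0.0344236 ] [1.000e-04 7.071e-01 7.071e-01 7.000e-04] 0.5754203426078021 41.92921221256256
[0.63367106 0.25423914 0.03443523] [1.000e-04 7.071e-01 7.072e-01 7.000e-04] 0.5792243629450442 41.92928463220596
```

Request:
jog_arm(moves=[0,0,-0.3,0,0,0,0,0,0,-1,0,0,0,0,0,0,-1,0,0,0,0,0,0,-1,0,0,0,0,0,0,-1,0,0,0,0,0,0,-1,0,0,0,0,0,0,-1,0,0,0,0,-0.5,0,-1,0,0,0,0])

```text
t: 5.27
eef_pos: [0.6321, 0.2465, 0.1799]
tool_rot: [-0.001, 0.706, 0.708, 0.0]
contact_force: [0.2, 1.1, -2.3]
gripper_width: 0.574
grasp_force: 42.1
```

Request:
jog_arm(moves=[-1,0,0,0,0,0,0,-1,0,0,0,0,0,0,-1,0,0,0,0,0,0,-1,0,0,0,0,0,0,-1,0,0,0,0,0,0,-1,0,0,0,0,0,0,-1,0,0,0,0,0,0,-1,0,0,0,0,0,0])

```text
t: 5.93
eef_pos: [0.6326, 0.0828, 0.1791]
tool_rot: [-0.0, 0.707, 0.707, -0.0]
contact_force: [1.5, -0.5, -2.1]
gripper_width: 0.58
grasp_force: 42.1
```

Request:
jog_arm(moves=[-1,0,0,0,0,0,0,-1,0,0,0,0,0,0,-1,0,0,0,0,0,0,-1,0,0,0,0,0,0,-1,0,0,0,0,0,0,-1,0,0,0,0,0,0,-1,0,0,0,0,0,0,-1,0,0,0,0,0,0])

```text
t: 6.6
eef_pos: [0.6326, -0.077, 0.1791]
tool_rot: [-0.0, 0.707, 0.707, -0.0]
contact_force: [0.6, -0.0, -2.7]
gripper_width: 0.577
grasp_force: 42.1
```

Request:
jog_arm(moves=[-1,0,0,0,0,0,0,-1,0.1,0,0,0,0,0,-1,0.1,0,0,0,0,0,-1,0.1,0,0,0,0,0,-1,0.1,0,0,0,0,0,-1,0,0,0,0,0,0,-0.5,0,0,0,0,0,0,0,0,0,0,0,0,0])

```text
t: 7.27
eef_pos: [0.64, -0.2096, 0.1793]
tool_rot: [0.0, 0.709, 0.706, -0.001]
contact_force: [-0.0, -0.5, -2.9]
gripper_width: 0.573
grasp_force: 42.1
```

Request:
jog_arm(moves=[-1,0.1,0,0,0,0,0,-0.8,0,0.4,0,0,0,0,-0.3,0,0.9,0,0,0,0,0,0,0.9,0,0,0,0,0,0,0.9,0,0,0,0,0,0,0.9,0,0,0,0,0,0,0.9,0,0,0,0,0,0,0.5,0,0,0,0])

```text
t: 7.93
eef_pos: [0.6424, -0.2453, 0.0688]
tool_rot: [-0.002, 0.706, 0.708, -0.0]
contact_force: [0.4, 0.8, -2.3]
gripper_width: 0.575
grasp_force: 42.1
```

Request:
jog_arm(moves=[-0.25,0,0.5,0,0,0,0,0,0,0.5,0,0,0,0,0,0,0.3,0,0,0,0,0,0,0.2,0,0,0,0,0,0,0.1,0,0,0,0,0,0,0.1,0,0,0,0,0,0,0.05,0,0,0,0,0,0,0,0,0,0,0])

```text
t: 8.6
eef_pos: [0.6434, -0.2531, 0.0365]
tool_rot: [0.0, 0.707, 0.707, 0.0]
contact_force: [0.8, 0.6, -2.2]
gripper_width: 0.578
grasp_force: 42.1
```

Request:
jog_arm(moves=[0,0,0.1,0,0,0,0,0,0,0.1,0,0,0,0,0,0,0,0,0,0,0,0,0,0,0,0,0,0,0,0,0,0,0,0,0,0,0,0,0,0,0,0,0,0,0,0,0,0,0,0,0,0,0,0,0,0])

```text
t: 9.27
eef_pos: [0.6435, -0.2532, 0.0325]
tool_rot: [0.0, 0.707, 0.707, 0.0]
contact_force: [1.1, -0.0, -1.3]
gripper_width: 0.576
grasp_force: 42.2
```

Request:
jog_arm(moves=[0,0,0,0,0,0,1,0,0,0,0,0,0,1,0,0,0,0,0,0,1,0,0,0,0,0,0,1,0,0,-0.5,0,0,0,1,0,0,-1,0,0,0,1,0,0,-1,0,0,0,1,0,0,-1,0,0,0,1])

```text
t: 9.93
eef_pos: [0.6431, -0.2532, 0.1037]
tool_rot: [-0.0, 0.707, 0.707, -0.0]
contact_force: [1.0, -1.0, -0.3]
gripper_width: 1.002
grasp_force: 0.0
```

Request:
jog_arm(moves=[0,0,-1,0,0,0,1,0.5,0,-1,0,0,0,1,1,-0.4,0,0,0,0,1,1,-0.5,0,0,0,0,1,1,-0.5,0,0,0,0,1,1,-0.5,0,0,0,0,1,1,-0.5,0,0,0,0,1,1,-0.5,0,0,0,0,1])

```text
t: 10.6
eef_pos: [0.5847, -0.1223, 0.1432]
tool_rot: [0.0, 0.707, 0.707, 0.0]
contact_force: [-0.2, -0.2, 0.6]
gripper_width: 0.997
grasp_force: 0.0
```

Request:
jog_arm(moves=[1,-0.5,0,0,0,0,1,1,-0.5,0,0,0,0,1,1,-0.5,0,0,0,0,1,1,-0.5,0,0,0,0,1,1,-0.5,0,0,0,0,1,1,-0.5,0,0,0,0,1,1,-0.5,0,0,0,0,1,1,-0.5,0,0,0,0,1])

```text
t: 11.27
eef_pos: [0.5048, 0.0377, 0.1431]
tool_rot: [0.0, 0.707, 0.707, 0.001]
contact_force: [-0.3, -0.2, -0.4]
gripper_width: 1.001
grasp_force: 0.0
```

Request:
jog_arm(moves=[1,-0.5,0,0,0,0,1,1,-0.5,0,0,0,0,1,1,-0.5,0,0,0,0,1,1,-0.5,0,0,0,0,1,1,-0.5,0,0,0,0,1,0.5,-0.2,0,0,0,0,1,0,0,0,0,0,0,1,0,0,0,0,0,0,1])

```text
t: 11.93
eef_pos: [0.4513, 0.147, 0.1429]
tool_rot: [0.0, 0.707, 0.708, 0.0]
contact_force: [0.1, 0.3, 0.3]
gripper_width: 0.998
grasp_force: 0.0
```

```bash
python3 - <<'E'
from h import *
r=read_camera("top"); print(get_obs()["eef_pos"])
for c in blobs(r["color"],'yellow',(400,160,458,216)): e=cv2.fitEllipse(c); print('yellow on mat',e,onz(r,e[0],.076).round(4),cv2.contourArea(c))
for c in blobs(r["color"],'blue',(306,180,336,212)): e=cv2.fitEllipse(c); print('blue',e,onz(r,e[0],.078).round(4))
E
```

```text
[0.45164024 0.14620297 0.14279945]
yellow on mat ((434.88897705078125, 181.5049591064453), (22.379493713378906, 23.473323822021484), 58.93867874145508) [ 0.6412 -0.2504  0.076 ] 407.0
blue ((321.3681945800781, 193.6488494873047), (21.483732223510742, 21.82199478149414), 2.9701764583587646) [ 0.622  -0.0102  0.078 ]
```

Request:
jog_arm(moves=[0.4,-0.1,0,0,0,0,1,0.35,0,0.8,0,0,0,1,0,0,1,0,0,0,1,0,0,1,0,0,0,1,0,0,1,0,0,0,1,0,0,0.9,0,0,0,1,0,0,0.5,0,0,0,1,0,0,0.2,0,0,0,1])

```text
t: 12.65
eef_pos: [0.4486, 0.1611, 0.033]
tool_rot: [-0.0, 0.707, 0.707, -0.001]
contact_force: [0.1, 0.1, 0.5]
gripper_width: 0.998
grasp_force: 0.0
```

Request:
jog_arm(moves=[0,0,0,0,0,0,1,0,0,0,0,0,0,1,0,0,0,0,0,0,0,0,0,0,0,0,0,0,0,0,0,0,0,0,0,0,0,0,0,0,0,0,0,0,0,0,0,0,0,0,0,0,0,0,0,0])

```text
t: 13.32
eef_pos: [0.4496, 0.1622, 0.0352]
tool_rot: [0.0, 0.707, 0.707, 0.001]
contact_force: [-1.0, -0.5, 5.6]
gripper_width: 0.576
grasp_force: 40.6
```

Request:
jog_arm(moves=[0,0,-0.3,0,0,0,0,0,0,-1,0,0,0,0,0,0,-1,0,0,0,0,0,0,-1,0,0,0,0,0,0,-1,0,0,0,0,0,0,-1,0,0,0,0,0,0,-1,0,0,0,0,0.2,0.4,-0.3,0,0,0,0])

```text
t: 13.98
eef_pos: [0.4571, 0.1655, 0.1689]
tool_rot: [-0.0, 0.707, 0.707, 0.001]
contact_force: [-0.7, -0.1, -1.9]
gripper_width: 0.575
grasp_force: 42.1
```

Request:
jog_arm(moves=[0.5,1,0,0,0,0,0,0.5,1,0,0,0,0,0,0.5,1,0,0,0,0,0,0.5,1,0,0,0,0,0,0.5,1,0,0,0,0,0,0.5,1,0,0,0,0,0,0.5,1,0,0,0,0,0,0.5,1,0,0,0,0,0])

```text
t: 14.65
eef_pos: [0.6179, 0.2466, 0.1652]
tool_rot: [-0.0, 0.707, 0.707, -0.001]
contact_force: [0.4, -0.7, -2.1]
gripper_width: 0.573
grasp_force: 42.1
```

Request:
jog_arm(moves=[0.4,0.5,0,0,0,0,0,0.2,0.2,0,0,0,0,0,0,0,0.5,0,0,0,0,0,0,0.9,0,0,0,0,0,0,0.9,0,0,0,0,0,0,0.9,0,0,0,0,0,0,0.6,0,0,0,0,0,0,0,0,0,0,0])

```text
t: 15.32
eef_pos: [0.6281, 0.2567, 0.0865]
tool_rot: [-0.001, 0.707, 0.707, -0.003]
contact_force: [-1.1, -0.3, -2.8]
gripper_width: 0.574
grasp_force: 42.2
```

Request:
jog_arm(moves=[0.1,0.1,0.7,0,0,0,0,0,0,0.7,0,0,0,0,0,0,0.5,0,0,0,0,0,0,0.3,0,0,0,0,0,0,0.1,0,0,0,0,0,0,0.1,0,0,0,0,0,0,0,0,0,0,0,0,0,0,0,0,0,0])

```text
t: 15.98
eef_pos: [0.6335, 0.26, 0.0428]
tool_rot: [0.0, 0.707, 0.707, 0.0]
contact_force: [0.2, -0.4, -1.7]
gripper_width: 0.574
grasp_force: 42.2
```

Request:
jog_arm(moves=[-0.1,-0.12,0.15,0,0,0,0,0,0,0.1,0,0,0,0,0,0,0.08,0,0,0,0,0,0,0.05,0,0,0,0,0,0,0,0,0,0,0,0,0,0,0,0,0,0,0,0,0,0,0,0,0,0,0,0,0,0,0,0])

```text
t: 16.65
eef_pos: [0.6306, 0.2578, 0.0353]
tool_rot: [-0.0, 0.707, 0.707, -0.0]
contact_force: [-3.5, -0.4, 5.7]
gripper_width: 0.574
grasp_force: 42.6
```

Request:
jog_arm(moves=[0,0,0,0,0,0,1,0,0,0,0,0,0,1,0,0,0,0,0,0,1,0,0,0,0,0,0,1,0,0,-0.5,0,0,0,1,0,0,-1,0,0,0,1,0,0,-1,0,0,0,1,0,0,-1,0,0,0,1])

```text
t: 17.32
eef_pos: [0.6308, 0.2578, 0.106]
tool_rot: [0.0, 0.707, 0.707, 0.0]
contact_force: [0.9, 0.3, 0.1]
gripper_width: 1.001
grasp_force: 0.0
```

Request:
jog_arm(moves=[0,0,-1,0,0,0,1,0,0,-1,0,0,0,1,-0.5,0,-1,0,0,0,1,-1,0,-0.5,0,0,0,1,-1,0,0,0,0,0,1,-1,0,0,0,0,0,1,-1,0,0,0,0,0,1,-1,0,0,0,0,0,1])

```text
t: 17.98
eef_pos: [0.6305, 0.145, 0.175]
tool_rot: [0.0, 0.708, 0.707, -0.0]
contact_force: [-0.0, -1.0, -0.1]
gripper_width: 1.003
grasp_force: 0.0
```

Request:
jog_arm(moves=[-1,0,0,0,0,0,1,-1,-0.1,0,0,0,0,1,-1,-0.1,0,0,0,0,1,-1,-0.1,0,0,0,0,1,-1,0,0,0,0,0,1,-1,0,0,0,0,0,1,-1,0,0,0,0,0,1,-0.6,0,0,0,0,0,1])

```text
t: 18.65
eef_pos: [0.624, -0.0087, 0.175]
tool_rot: [0.0, 0.709, 0.706, -0.001]
contact_force: [0.2, -0.5, -0.5]
gripper_width: 1.001
grasp_force: 0.0
```

Request:
jog_arm(moves=[0,0,0,0,0,0,1,0,0,0.5,0,0,0,1,0,0,1,0,0,0,1,0,0,1,0,0,0,1,0,0,0.8,0,0,0,1,0,0,0,0,0,0,1,0,0,0,0,0,0,1,0,0,0,0,0,0,1])

```text
t: 19.32
eef_pos: [0.6253, -0.0031, 0.1092]
tool_rot: [0.0, 0.707, 0.708, 0.0]
contact_force: [-0.5, -0.2, 0.6]
gripper_width: 0.999
grasp_force: 0.0
```

```bash
python3 - <<'E'
from h import *
r=read_camera("top"); print(get_obs()["eef_pos"])
for c in blobs(r["color"],'red',(170,165,226,230)): 
    e=cv2.fitEllipse(c); print('red',e,onz(r,e[0],.078).round(4),cv2.contourArea(c))
s=read_camera("scene"); cv2.imwrite("pics/c3.png",np.hstack([cv2.resize(r["color"][150:320,150:350],None,fx=2,fy=2),cv2.resize(s["color"][150:320,300:500],None,fx=2,fy=2)]))
E
```

```text
[ 0.62554709 -0.0034565   0.10961082]
red ((199.74337768554688, 200.22195434570312), (39.34200668334961, 40.81962585449219), 59.68862533569336) [0.6157 0.2454 0.078 ] 1149.5
```

View pics/c3.png

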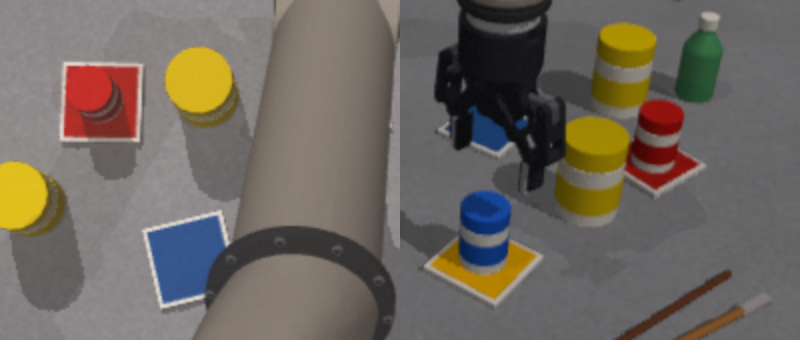

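The red jar stands on the red tile, at about (95,95) in the left half, looking centred. The blue jar is below the gripper, so I'll trim and grasp it.

Request:
jog_arm(moves=[-0.42,-0.05,0,0,0,0,1,0,0,0.9,0,0,0,1,0,0,0.9,0,0,0,1,0,0,0.8,0,0,0,1,0,0,0.7,0,0,0,1,0,0,0.3,0,0,0,1,0,0,0.1,0,0,0,1,0,0,0,0,0,0,1])

```text
t: 20.08
eef_pos: [0.6238, -0.0128, 0.0347]
tool_rot: [0.0, 0.707, 0.707, -0.0]
contact_force: [-0.3, 0.7, -1.0]
gripper_width: 1.003
grasp_force: 0.0
```

Request:
jog_arm(moves=[0,0,0,0,0,0,1,0,0,0,0,0,0,0,0,0,0,0,0,0,0,0,0,0,0,0,0,0,0,0,0,0,0,0,0,0,0,0,0,0,0,0,0,0,0,0,0,0,0,0,0,0,0,0,0,0])

```text
t: 20.75
eef_pos: [0.6243, -0.0124, 0.0354]
tool_rot: [0.0, 0.707, 0.707, 0.0]
contact_force: [-1.2, -0.5, 6.1]
gripper_width: 0.578
grasp_force: 41.8
```

Request:
jog_arm(moves=[0,0,-0.3,0,0,0,0,0,0,-1,0,0,0,0,0,0,-1,0,0,0,0,0,0,-1,0,0,0,0,0,0,-1,0,0,0,0,0,0,-1,0,0,0,0,0.3,-0.3,-0.3,0,0,0,0,0.9,-0.9,0,0,0,0,0])

```text
t: 21.42
eef_pos: [0.6022, 0.0087, 0.1488]
tool_rot: [0.003, 0.709, 0.706, 0.001]
contact_force: [0.1, 0.4, -1.0]
gripper_width: 0.579
grasp_force: 42.0
```

Request:
jog_arm(moves=[0.9,-0.9,0,0,0,0,0,0.9,-0.9,0,0,0,0,0,0.9,-0.9,0,0,0,0,0,0.9,-0.9,0,0,0,0,0,0.9,-0.9,0,0,0,0,0,0.9,-0.9,0,0,0,0,0,0.9,-0.9,0,0,0,0,0,0.9,-0.9,0,0,0,0,0])

```text
t: 22.08
eef_pos: [0.4535, 0.1563, 0.146]
tool_rot: [-0.0, 0.707, 0.707, -0.001]
contact_force: [-0.7, 0.6, -0.8]
gripper_width: 0.578
grasp_force: 42.0
```

Request:
jog_arm(moves=[0,0,0,0,0,0,0,0,0,0.5,0,0,0,0,0,0,0.9,0,0,0,0,0,0,0.9,0,0,0,0,0,0,0.8,0,0,0,0,0,0,0,0,0,0,0,0,0,0,0,0,0,0,0,0,0,0,0,0,0])

```text
t: 22.75
eef_pos: [0.4562, 0.1549, 0.0848]
tool_rot: [0.0, 0.707, 0.707, -0.0]
contact_force: [0.4, 0.7, -1.2]
gripper_width: 0.576
grasp_force: 42.1
```

Request:
jog_arm(moves=[0.22,-0.1,0.6,0,0,0,0,0,0,0.7,0,0,0,0,0,0,0.5,0,0,0,0,0,0,0.3,0,0,0,0,0,0,0.15,0,0,0,0,0,0,0.1,0,0,0,0,0,0,0,0,0,0,0,0,0,0,0,0,0,0])

```text
t: 23.42
eef_pos: [0.4541, 0.1599, 0.0381]
tool_rot: [0.0, 0.707, 0.707, 0.0]
contact_force: [0.8, 0.6, -0.4]
gripper_width: 0.574
grasp_force: 42.1
```

Request:
jog_arm(moves=[0,0,0.08,0,0,0,0,0,0,0.06,0,0,0,0,0,0,0,0,0,0,0,0,0,0,0,0,0,0,0,0,0,0,0,0,0,0,0,0,0,0,0,0,0,0,0,0,0,0,0,0,0,0,0,0,0,0])

```text
t: 24.08
eef_pos: [0.4541, 0.1601, 0.0354]
tool_rot: [0.0, 0.707, 0.707, 0.0]
contact_force: [-1.6, -0.5, 5.6]
gripper_width: 0.576
grasp_force: 42.6
```

Request:
jog_arm(moves=[0,0,0,0,0,0,1,0,0,0,0,0,0,1,0,0,0,0,0,0,1,0,0,0,0,0,0,1,0,0,-0.5,0,0,0,1,0,0,-1,0,0,0,1,0,0,-1,0,0,0,1,0,0,-1,0,0,0,1])

```text
t: 24.75
eef_pos: [0.4536, 0.1596, 0.1061]
tool_rot: [0.0, 0.707, 0.707, -0.0]
contact_force: [0.8, 1.3, -0.2]
gripper_width: 1.001
grasp_force: 0.0
```

Request:
jog_arm(moves=[0,0,-1,0,0,0,1,-0.5,0,-1,0,0,0,1,-1,0.4,0,0,0,0,1,-1,0.5,0,0,0,0,1,-1,0.5,0,0,0,0,1,-1,0.5,0,0,0,0,1,-1,0.5,0,0,0,0,1,-1,0.5,0,0,0,0,1])

```text
t: 25.42
eef_pos: [0.5121, 0.0289, 0.1456]
tool_rot: [0.0, 0.707, 0.707, 0.0]
contact_force: [0.2, -0.2, -0.4]
gripper_width: 0.999
grasp_force: 0.0
```

Request:
jog_arm(moves=[-1,0.5,0,0,0,0,1,-1,0.5,0,0,0,0,1,-1,0.5,0,0,0,0,1,-1,0.5,0,0,0,0,1,-1,0.5,0,0,0,0,1,-1,0.5,0,0,0,0,1,-1,0.5,0,0,0,0,1,-1,0.5,0,0,0,0,1])

```text
t: 26.08
eef_pos: [0.592, -0.1311, 0.1456]
tool_rot: [-0.0, 0.707, 0.707, 0.0]
contact_force: [0.5, 0.1, 0.1]
gripper_width: 1.005
grasp_force: 0.0
```

Request:
jog_arm(moves=[-1,0.5,0,0,0,0,1,-1,0.4,0,0,0,0,1,-1,0.4,0,0,0,0,1,-1,0.3,0,0,0,0,1,-1,0.2,0,0,0,0,1,-0.5,0,0,0,0,0,1,-0.4,0,0,0,0,0,1,0,0,0,0,0,0,1])

```text
t: 26.75
eef_pos: [0.627, -0.2499, 0.1452]
tool_rot: [0.0, 0.708, 0.706, -0.0]
contact_force: [-0.2, 0.6, -0.1]
gripper_width: 1.002
grasp_force: 0.0
```

```bash
python3 - <<'E'
from h import *
r=read_camera("top"); print(get_obs()["eef_pos"])
cv2.imwrite("pics/c4.png",cv2.resize(r["color"][150:320,150:400],None,fx=3,fy=3))
for n,p in dict(tr=(.6286,.2577),tb=(.4519,.1609),ty=(.6263,-.0116)).items(): print(n,'ideal lid px',proj(r,(*p,.078)).round(1))
E
```

```text
[ 0.62730591 -0.24824663  0.14509921]
tr ideal lid px [193.9 194.4]
tb ideal lid px [241.1 277. ]
ty ideal lid px [322.  191.6]
```

View pics/c4.png

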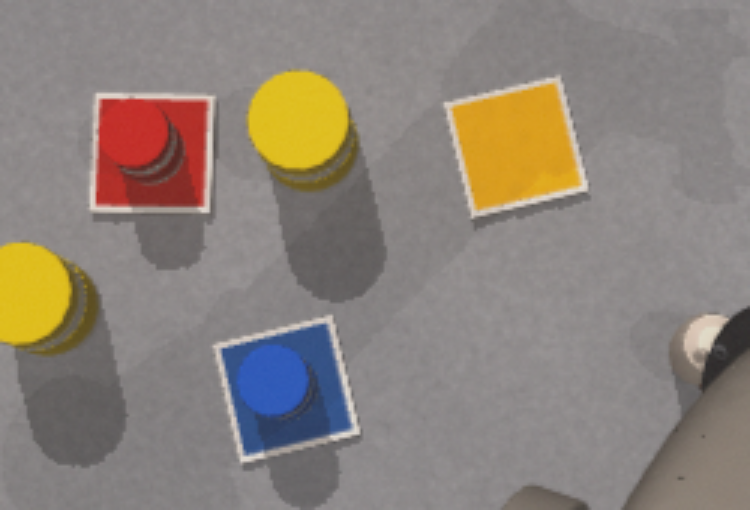

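Red lid centre is at crop (133,133), or image (194.4,194.4), against an ideal of (193.9,194.4). Blue is at (240.7,277.0) against (241.1,277.0), so both are centred. Next is the yellow jar from the mat.

Request:
jog_arm(moves=[-0.25,0.8,0,0,0,0,1,0,0,0.8,0,0,0,1,0,0,1,0,0,0,1,0,0,1,0,0,0,1,0,0,1,0,0,0,1,0,0,0.9,0,0,0,1,0,0,0.6,0,0,0,1,0,0,0.3,0,0,0,1])

```text
t: 27.47
eef_pos: [0.643, -0.2509, 0.031]
tool_rot: [-0.002, 0.706, 0.708, -0.0]
contact_force: [0.2, -0.3, 0.6]
gripper_width: 0.997
grasp_force: 0.0
```

Request:
jog_arm(moves=[0,0,0,0,0,0,1,0,0,0,0,0,0,1,0,0,0,0,0,0,0,0,0,0,0,0,0,0,0,0,0,0,0,0,0,0,0,0,0,0,0,0,0,0,0,0,0,0,0,0,0,0,0,0,0,0])

```text
t: 28.13
eef_pos: [0.6444, -0.2534, 0.034]
tool_rot: [0.001, 0.707, 0.707, 0.0]
contact_force: [-0.9, 0.7, 6.1]
gripper_width: 0.578
grasp_force: 42.1
```

Request:
jog_arm(moves=[0,0,-0.3,0,0,0,0,0,0,-1,0,0,0,0,0,0,-1,0,0,0,0,0,0,-1,0,0,0,0,0.3,0,-0.8,0,0,0,0,1,-0.1,0,0,0,0,0,1,-0.1,0,0,0,0,0,1,-0.1,0,0,0,0,0])

```text
t: 28.8
eef_pos: [0.6375, -0.1859, 0.1152]
tool_rot: [-0.0, 0.707, 0.707, 0.0]
contact_force: [-0.4, 0.4, -3.1]
gripper_width: 0.573
grasp_force: 42.2
```

Request:
jog_arm(moves=[1,-0.1,0,0,0,0,0,1,-0.1,0,0,0,0,0,1,-0.1,0,0,0,0,0,1,-0.1,0,0,0,0,0,1,-0.1,0,0,0,0,0,1,0,0,0,0,0,0,1,0,0,0,0,0,0,1,0,0,0,0,0,0])

```text
t: 29.47
eef_pos: [0.6272, -0.0255, 0.1149]
tool_rot: [-0.0, 0.707, 0.707, -0.0]
contact_force: [0.8, 0.3, -2.5]
gripper_width: 0.578
grasp_force: 42.2
```

Request:
jog_arm(moves=[0.7,0,0,0,0,0,0,0,0,0.5,0,0,0,0,0,0,0.8,0,0,0,0,0,0,0.6,0,0,0,0,0,0,0,0,0,0,0,0,0,0,0,0,0,0,0,0,0,0,0,0,0,0,0,0,0,0,0,0])

```text
t: 30.13
eef_pos: [0.6283, -0.0137, 0.0776]
tool_rot: [0.0, 0.707, 0.707, 0.0]
contact_force: [0.4, 0.6, -2.6]
gripper_width: 0.574
grasp_force: 42.1
```

On target in x and y; down 41 mm.

Request:
jog_arm(moves=[0,0,0.6,0,0,0,0,0,0,0.6,0,0,0,0,0,0,0.4,0,0,0,0,0,0,0.2,0,0,0,0,0,0,0.1,0,0,0,0,0,0,0,0,0,0,0,0,0,0,0,0,0,0,0,0,0,0,0,0,0])

```text
t: 30.8
eef_pos: [0.6282, -0.0132, 0.0393]
tool_rot: [0.0, 0.707, 0.707, 0.0]
contact_force: [0.0, 0.1, -2.3]
gripper_width: 0.573
grasp_force: 42.1
```

Request:
jog_arm(moves=[0,0,0.1,0,0,0,0,0,0,0.05,0,0,0,0,0,0,0.02,0,0,0,0,0,0,0,0,0,0,0,0,0,0,0,0,0,0,0,0,0,0,0,0,0,0,0,0,0,0,0,0,0,0,0,0,0,0,0])

```text
t: 31.47
eef_pos: [0.628, -0.013, 0.036]
tool_rot: [0.0, 0.707, 0.707, 0.0]
contact_force: [-1.2, 0.8, 5.4]
gripper_width: 0.573
grasp_force: 42.6
```

Request:
jog_arm(moves=[0,0,0,0,0,0,1,0,0,0,0,0,0,1,0,0,0,0,0,0,1,0,0,0,0,0,0,1,0,0,-0.5,0,0,0,1,0,0,-1,0,0,0,1,0,0,-1,0,0,0,1,0,0,-1,0,0,0,1])

```text
t: 32.13
eef_pos: [0.6277, -0.0133, 0.1068]
tool_rot: [0.0, 0.707, 0.707, -0.0]
contact_force: [-0.0, 0.4, 0.2]
gripper_width: 0.995
grasp_force: 0.0
```

Request:
jog_arm(moves=[0,0,-1,0,0,0,1,0,0,-1,0,0,0,1,0,0,-1,0,0,0,1,0,0,-0.5,0,0,0,1,0,0,0,0,0,0,1,0,0,0,0,0,0,1,0,0,0,0,0,0,1,0,0,0,0,0,0,1])

```text
t: 32.8
eef_pos: [0.6269, -0.013, 0.174]
tool_rot: [-0.001, 0.707, 0.707, -0.001]
contact_force: [0.0, -0.2, 0.4]
gripper_width: 1.003
grasp_force: 0.0
```

```bash
python3 - <<'E'
from h import *
r=read_camera("top"); s=read_camera("scene"); print(get_obs()["eef_pos"])
f=5
a=cv2.resize(r["color"][235:305,350:420],None,fx=f,fy=f,interpolation=cv2.INTER_CUBIC)
b=cv2.resize(s["color"][220:290,210:280],None,fx=f,fy=f,interpolation=cv2.INTER_CUBIC)
for nm,c,im,x0,y0 in(('t',r,a,350,235),('s',s,b,210,220)):
    for zz,rad in((0,.02),(.03,.025),(.062,.023)):
        for k in range(72):
            p=proj(c,(.4684+rad*np.cos(k/36*np.pi),-.1419+rad*np.sin(k/36*np.pi),zz)); cv2.circle(im,(int((p[0]-x0+.5)*f),int((p[1]-y0+.5)*f)),1,(0,0,255),-1)
cv2.imwrite("pics/owl.png",np.hstack([a,b]))
E
```

```text
[ 0.62708786 -0.01309138  0.17426508]
```

View pics/owl.png

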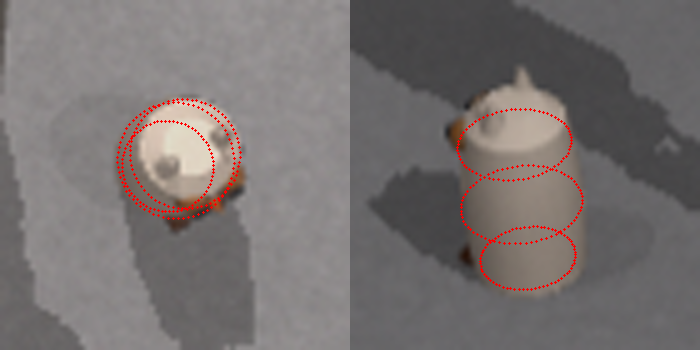

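The outlines of the triangulated owl pose (red) agree with the owl in both views, centre about (387,267) in top. The beak and eyes face lower right (-x,-y), so I'll turn the gripper 44° to grip clear of the face.

Request:
jog_arm(moves=[-0.85,-1,0,0,0,0,1,-0.85,-1,0,0,0,0,1,-0.85,-1,0,0,0,0,1,-0.85,-1,0,0,0,0,1,-0.85,-1,0,0,0,0,1,-0.85,-1,0,0,0,0,1,-0.8,-1,0,0,0,0,1,-0.7,-0.9,0,0,0,0,1])

```text
t: 33.57
eef_pos: [0.4681, -0.1462, 0.175]
tool_rot: [-0.0, 0.707, 0.707, -0.0]
contact_force: [0.2, -0.1, 1.2]
gripper_width: 1.001
grasp_force: 0.0
```

Request:
jog_arm(moves=[0,0,0.2,0,0,1,1,0,0,0.2,0,0,1,1,0,0,0.2,0,0,1,1,0,0,0.2,0,0,1,1,0,0,0.2,0,0,1,1,0,0,0.2,0,0,1,1,0,0,0.2,0,0,1,1,0,0,0.2,0,0,1,1])

```text
t: 34.23
eef_pos: [0.4695, -0.1451, 0.1429]
tool_rot: [-0.0, 0.875, 0.483, -0.0]
contact_force: [1.0, -0.0, -0.8]
gripper_width: 1.0
grasp_force: 0.0
```

Request:
jog_arm(moves=[0,0,0.2,0,0,1,1,0,0,0.2,0,0,1,1,0,0,0.2,0,0,1,1,0,0,0,0,0,0,1,0,0,0,0,0,0,1,0,0,0,0,0,0,1,0,0,0,0,0,0,1,0,0,0,0,0,0,1])

```text
t: 34.9
eef_pos: [0.4699, -0.1452, 0.1317]
tool_rot: [0.0, 0.92, 0.391, 0.0]
contact_force: [-0.1, -0.3, 0.1]
gripper_width: 1.003
grasp_force: 0.0
```

```bash
python3 - <<'E'
from h import *
from scipy.spatial.transform import Rotation as R
r=read_camera("top"); s=read_camera("scene"); o=get_obs(); p=o["eef_pos"]; q=o["tool_rot"]
rot=R.from_quat(np.r_[q[1:],q[0]]); print(p,rot.as_matrix().round(3).tolist())
print('tool units',rot.inv().apply(np.array([.4705,-.1435,.025])-p)/.02)
for n,p in dict(ty=(.6263,-.0116)).items(): print(n,'ideal',proj(r,(*p,.078)).round(1))
for c in blobs(r["color"],'yellow',(300,175,340,212)): print('yellow lid',cv2.fitEllipse(c),cv2.contourArea(c))
cv2.imwrite("pics/c5.png",np.hstack([cv2.resize(s["color"][180:320,200:400],None,fx=2,fy=2),cv2.resize(r["color"][160:300,260:460],None,fx=2,fy=2)]))
E
```

```text
[ 0.46986462 -0.14516024  0.13163719] [[0.694, 0.72, 0.0], [0.72, -0.694, 0.0], [0.0, 0.0, -1.0]]
tool units [ 0.08009324 -0.03557222  5.33188013]
ty ideal [322.  191.6]
yellow lid ((321.8819885253906, 191.33712768554688), (22.04057502746582, 22.565736770629883), 77.10845184326172) 388.0
```

View pics/c5.png

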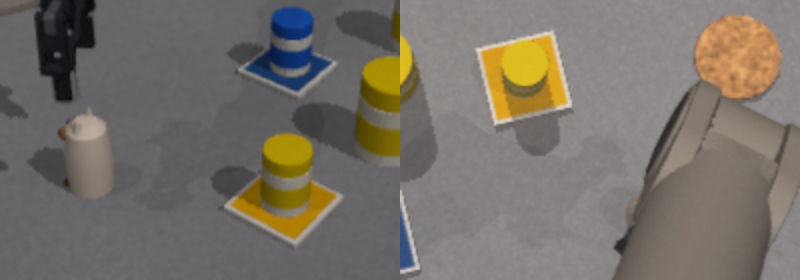

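Yellow is home: lid at (321.9,191.3) against an ideal of (322.0,191.6). Before going down I'll check where the fingertips should appear against the owl.

```bash
python3 - <<'E'
from h import *
s=read_camera("scene"); im=s["color"]; p=np.array([.4699,-.1452,.1317])
f=4; x0,y0=195,150; a=cv2.resize(im[150:290,195:295],None,fx=f,fy=f)
for d,c in((0,(0,0,255)),(.0425,(0,255,0)),(-.0425,(255,0,0))):
    for dz in(0,.013):
        u=proj(s,p+d*np.array([.72,-.694,0])+[0,0,dz]); cv2.circle(a,(int((u[0]-x0)*f),int((u[1]-y0)*f)),3,c,-1)
cv2.imwrite("pics/c6.png",a)
E
```

```text
(no output)
```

View pics/c6.png

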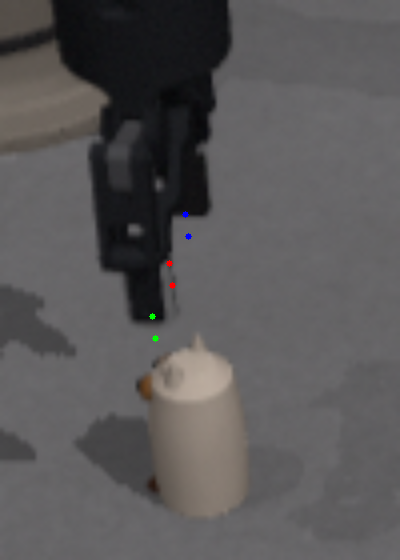

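Request:
jog_arm(moves=[0.12,0,0,0,0,0,1,0,0,0.8,0,0,0,1,0,0,0.9,0,0,0,1,0,0,0.9,0,0,0,1,0,0,0.9,0,0,0,1,0,0,0.6,0,0,0,1,0,0,0.4,0,0,0,1,0,0,0,0,0,0,1])

```text
t: 35.72
eef_pos: [0.4707, -0.1432, 0.0403]
tool_rot: [-0.001, 0.92, 0.391, -0.001]
contact_force: [0.5, -0.3, 0.1]
gripper_width: 1.003
grasp_force: 0.0
```

Request:
jog_arm(moves=[0,0,0.2,0,0,0,1,0,0,0.2,0,0,0,1,0,0,0.2,0,0,0,1,0,0,0.1,0,0,0,1,0,0,0,0,0,0,1,0,0,0,0,0,0,1,0,0,0,0,0,0,1,0,0,0,0,0,0,1])

```text
t: 36.38
eef_pos: [0.4716, -0.1434, 0.0277]
tool_rot: [0.0, 0.92, 0.391, 0.0]
contact_force: [0.5, -0.8, 0.4]
gripper_width: 1.002
grasp_force: 0.0
```

Request:
jog_arm(moves=[0,0,0.15,0,0,0,1,0,0,0,0,0,0,1,0,0,0,0,0,0,0,0,0,0,0,0,0,0,0,0,0,0,0,0,0,0,0,0,0,0,0,0,0,0,0,0,0,0,0,0,0,0,0,0,0,0], grip_force=35)

```text
t: 37.05
eef_pos: [0.4713, -0.1433, 0.0248]
tool_rot: [-0.0, 0.921, 0.391, 0.0]
contact_force: [-1.2, 0.3, 4.8]
gripper_width: 0.569
grasp_force: 35.6
```

Request:
jog_arm(moves=[0,0,0,0,0,0,0,0,0,0,0,0,0,0,0,0,-0.2,0,0,0,0,0,0,-0.5,0,0,0,0,0,0,-1,0,0,0,0,0,0,-0.8,0,0,0,0,0,0,0,0,0,0,0,0,0,0,0,0,0,0])

```text
t: 37.72
eef_pos: [0.4722, -0.1433, 0.0754]
tool_rot: [0.0, 0.92, 0.391, 0.001]
contact_force: [-0.7, 0.2, -2.7]
gripper_width: 0.571
grasp_force: 36.8
```

```bash
python3 - <<'E'
from h import *
s=read_camera("scene"); r=read_camera("top"); a=cv2.resize(s["color"][150:290,195:295],None,fx=4,fy=4); b=cv2.resize(r["color"][150:290,340:480],None,fx=4,fy=4)
cv2.imwrite("pics/c7.png",a); o=get_obs(); print(o["eef_pos"],o["gripper_width"])
E
```

```text
[ 0.47112046 -0.14305875  0.0741891 ] 0.5686179599262549
```

View pics/c7.png

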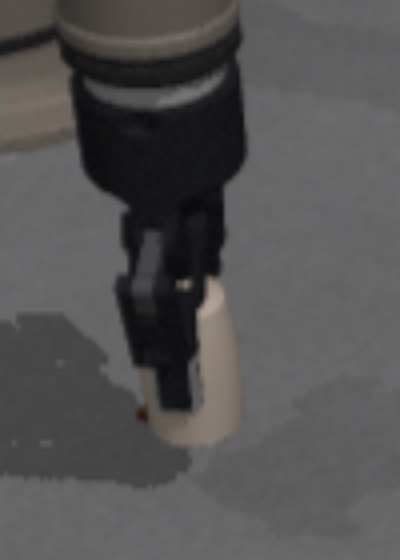

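The owl hangs upright between the fingers, body at about (195,370) in the crop. I'll carry it to the mat.

Request:
jog_arm(moves=[0.1,0.4,0,0,0,0,0,0.2,0.9,0,0,0,0,0,0.2,1,0,0,0,0,0,0.2,1,0,0,0,0,0,0.2,1,0,0,0,0,0,0.2,1,0,0,0,0,0,0.2,1,0,0,0,0,0,0.2,1,0,0,0,0,0])

```text
t: 38.48
eef_pos: [0.5979, -0.2239, 0.0732]
tool_rot: [-0.001, 0.92, 0.391, -0.001]
contact_force: [-0.1, 0.5, -1.8]
gripper_width: 0.569
grasp_force: 36.8
```

Request:
jog_arm(moves=[0.2,1,0,0,0,0,0,0.2,1,0,0,0,0,0,0.1,0.6,0,0,0,0,0,0,0.2,0,0,0,0,0,0,0,0,0,0,0,0,0,0,0.3,0,0,0,0,0,0,0.3,0,0,0,0,0,0,0,0,0,0,0])

```text
t: 39.15
eef_pos: [0.6429, -0.2536, 0.0605]
tool_rot: [-0.001, 0.92, 0.391, -0.001]
contact_force: [-0.6, 1.1, -2.4]
gripper_width: 0.566
grasp_force: 36.8
```

Request:
jog_arm(moves=[0,0,0,0,0,0,0,0,0,0,0,0,0,0,0,0,0,0,0,0,0,0,0,0,0,0,0,0,0,0,0,0,0,0,0,0,0,0,0,0,0,0,0,0,0,0,0,0,0,0,0,0,0,0,0,0])

```text
t: 39.82
eef_pos: [0.6446, -0.2549, 0.0625]
tool_rot: [0.0, 0.92, 0.391, 0.0]
contact_force: [0.5, 0.1, -1.1]
gripper_width: 0.567
grasp_force: 36.8
```

```bash
python3 - <<'E'
from h import *
from scipy.spatial.transform import Rotation as R
o=get_obs(); p=o["eef_pos"]; q=o["tool_rot"]; rot=R.from_quat(np.r_[q[1:],q[0]])
print(p,'tool units',rot.inv().apply(np.array([.643,-.254,.0308])-p)/.02)
E
```

```text
[ 0.64458532 -0.25490462  0.06251763] tool units [-0.02257466 -0.0884945   1.58587763]
```

Request:
jog_arm(moves=[0,-0.08,0.4,0,0,0,0,0,0,0.4,0,0,0,0,0,0,0.3,0,0,0,0,0,0,0.2,0,0,0,0,0,0,0.1,0,0,0,0,0,0,0,0,0,0,0,0,0,0,0,0,0,0,0,0,0,0,0,0,0])

```text
t: 40.48
eef_pos: [0.6436, -0.254, 0.0347]
tool_rot: [0.0, 0.921, 0.391, 0.0]
contact_force: [0.2, -0.3, -2.7]
gripper_width: 0.57
grasp_force: 36.8
```

Request:
jog_arm(moves=[0,0,0.1,0,0,0,0,0,0,0.05,0,0,0,0,0,0,0.04,0,0,0,0,0,0,0,0,0,0,0,0,0,0,0,0,0,0,0,0,0,0,0,0,0,0,0,0,0,0,0,0,0,0,0,0,0,0,0])

```text
t: 41.15
eef_pos: [0.6435, -0.2537, 0.0309]
tool_rot: [-0.0, 0.92, 0.391, 0.0]
contact_force: [-1.2, 0.4, 1.7]
gripper_width: 0.573
grasp_force: 37.1
```

Request:
jog_arm(moves=[0,0,0,0,0,0,1,0,0,0,0,0,0,1,0,0,0,0,0,0,1,0,0,0,0,0,0,1,0,0,0,0,0,0,1,0,0,-0.5,0,0,0,1,0,0,-0.8,0,0,0,1,0,0,-0.8,0,0,0,1])

```text
t: 41.82
eef_pos: [0.6434, -0.254, 0.0742]
tool_rot: [0.0, 0.921, 0.391, -0.0]
contact_force: [-0.2, -0.0, 0.2]
gripper_width: 0.999
grasp_force: 0.0
```

Request:
jog_arm(moves=[0,0,-1,0,0,0,1,0,0,-1,0,0,0,1,0,0,-1,0,0,0,1,0,0,-1,0,0,0,1,0,0,-1,0,0,0,1,0,-0.5,0,0,0,0,1,0,-1,0,0,0,0,1,0,-1,0,0,0,0,1])

```text
t: 42.48
eef_pos: [0.6072, -0.2193, 0.1744]
tool_rot: [0.001, 0.921, 0.39, 0.001]
contact_force: [0.7, -0.7, -0.3]
gripper_width: 1.0
grasp_force: 0.0
```

Request:
jog_arm(moves=[0,-1,0,0,0,0,1,0,-1,0,0,0,0,1,0,-1,0,0,0,0,1,0,-1,0,0,0,0,1,0,-1,0,0,0,0,1,0,-1,0,0,0,0,1,0,-0.5,0,0,0,0,1,0,0,0,0,0,0,1])

```text
t: 43.15
eef_pos: [0.5127, -0.1271, 0.1732]
tool_rot: [-0.001, 0.92, 0.392, 0.0]
contact_force: [0.8, 0.0, 0.9]
gripper_width: 1.003
grasp_force: 0.0
```

```bash
python3 - <<'E'
from h import *
r=read_camera("top"); s=read_camera("scene"); print(get_obs()["eef_pos"])
f=4; a=cv2.resize(r["color"][150:240,380:480],None,fx=f,fy=f); b=cv2.resize(s["color"][280:370,200:300],None,fx=f,fy=f)
for c,im,x0,y0 in((r,a,380,150),(s,b,200,280)):
    for zz,rad in((.006,.022),(.041,.025),(.068,.023)):
        for k in range(72):
            p=proj(c,(.6419+rad*np.cos(k/36*np.pi),-.2498+rad*np.sin(k/36*np.pi),zz)); cv2.circle(im,(int((p[0]-x0+.5)*f),int((p[1]-y0+.5)*f)),1,(255,0,0),-1)
cv2.imwrite("pics/c8.png",np.vstack([np.hstack([a,b]),cv2.resize(s["color"][120:350,100:500],(800,460))[:240]]))
E
```

```text
[ 0.51465455 -0.12899796  0.17351278]
```

View pics/c8.png

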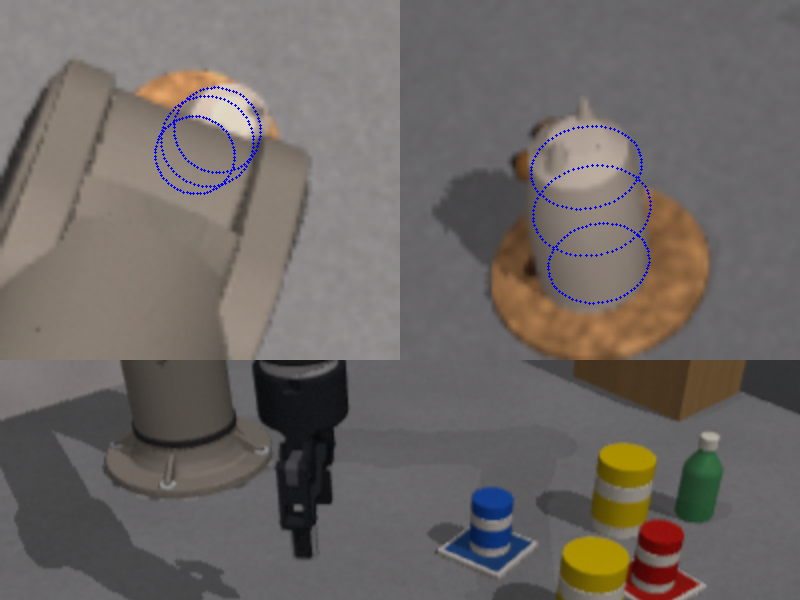

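The owl stands upright in the middle of the mat. In the upper-right crop its base is at about (593,265) and the mat centre at (600,268), so it is off by about 2 mm. The gripper is clear of everything.

```bash
python3 -c "
from station import *
print(hand_in())"
```

```text
the job is handed in; nothing more can be done
None
```

I handed the job in at about 43 s: all three jars stand centred on their own tiles, the owl went last and is upright in the middle of the cork mat, and I never reached for the cup or bottle.

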